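# Register a printing block against the jig's spring pusher

### The arm

A 7-joint arm with a two-finger parallel gripper is mounted at the origin on a cart in front of the work surface, level with it; the furniture and walls round the work are solid. World frame = base frame: x ahead of the robot, y to its left, z up, the work surface at z = 0. Lengths are in m, angles in degrees, forces in N, time in s.
With the tool pointing down it reaches from about 0.425 to 0.875 m from the base axis. Payload 4.7 kg.
Tool frame: the origin (TCP) lies at the very end of the fingers, on their centre line; the grasp point (between the pads) lies env.hold_point_z behind it (env.hold_point_z is the distance from the TCP to the grasp point, in m); z points along the fingers, y is the line along which they close (so a half turn about z gives the same grasp; the last joint's range is limited). The gripper opens to 87 mm and grips with 3 to 60 N. Pads are 19 mm wide; open, the fingers measure 117 mm over their backs; the gripper's body (75 mm by 190 mm) begins 51 mm behind the grasp point.
Start: joints at [-64.968, 18.392, -4.016, 83.108, 1.295, 78.541, -3.26], TCP at [0.267, 0.593, 0.201] pointing down, gripper open.
Joint ranges: [-163.93, 163.93], [-17.29, 119.83], [-79.2, 71.16], [3.27, 140.29], [-89.18, 269.18], [5.43, 117.66], [-154.24, 154.24]. Speed limits (degrees/s): [147.25, 147.25, 180, 180, 180, 180, 180].

### API

Orientations are given as [roll, pitch, yaw] about the fixed x, y, z axes, in that order (R = Rz(yaw) Ry(pitch) Rx(roll)).
In Python, from cell import env gives the robot as it stands.
- The arm moves only by the shell command python3 -m jog 'ROWS' [FORCE]. ROWS is JSON, a list of rows, each an object with "dp": the shift along the tool's x, y, z in cm, a list of three; "twist": the turn about the tool's z in degrees; "fingers": the opening, from 0 (shut) to 1 (fully open). A call has 1 to 8 rows; each row is the pose to reach, as a shift and turn from the pose commanded when the call began, along the tool's axes at that moment; what a row does not reach only later rows make up. A row lasts 1/8 s, in which the tool goes at most 62.5 mm and 10.7 degrees, less where a joint would pass 70% of its speed; a pose out of reach is approached as far as the arm can. A call with a gripper value outside its range is refused whole. The fingers move at their own pace and stop on an object; FORCE is the grip in N (left out, the last holds). Time passes only in rows, so rows that repeat a pose let the fingers close. It gives the time, the measured TCP pose, the force, the opening and the grip force at its end, in the units of the state.
- env.get_obs(): the state, without advancing time (a new reading comes with each control period).
- env.read_camera(name): name is "side" or "top"; returns a dict with "pixels" (384x512x3 uint8, blue, green, red), "depth" (384x512 float32, m along the optical axis (not along the pixel's ray), 0 where there is no reading), "fx", "fy", "cx", "cy" (pixels), "k1" (the pictures are not rectified: a ray, as slopes to the right and down, at radius r is drawn at 1 + k1 r^2 times it, then the intrinsics apply), "rvec" (rotation vector, rad) and "tvec" (3), from world to camera coordinates, as OpenCV has them. Camera axes: x right, y down, z forward; pixel columns grow to the right and rows downward; lengths in m; the calibration is good to about 2 mm. A picture is of the moment at which its call begins.
- env.sign_off(): hands the job in; it is judged then, once.
The state is a dict: "time_s": time; "qpos": joint angles; "joint_velocities": joint speeds; "effort": joint torques, N m; "tool_pos": TCP position; "tool_rot": TCP orientation; "force": force on the tool from outside, world axes, zero at the start; "wrist_torque": the same for the moment, N m; "grip_width": finger opening in m; "grasp_force": force on a finger pad.
Only numpy, scipy, OpenCV 4.12 (cv2) and the standard library are available. Lean on these libraries where they do the work, as an engineer would, in place of code of your own. Each camera call takes 0.05 s, during which the arm holds its last target. There are 200 camera calls.

### The job

Pick up the wooden printing block and set it carved face up in the channel of the plywood jig, lengthwise between the rails, short of the red-nosed spring plunger. Then slide it along the channel against the plunger, pushing the spring in until the block's end meets the steel stops, and finish while still holding it firmly there, flat and square, so that I can pencil its register marks; do not force it or let go. Leave the ink bottle, glue stick and paint tube near the work undisturbed.

Things in the scene. Friction and masses are not known exactly. Their poses are not given: they have to be found in the camera images.
- jig: Fixed plywood jig. Origin at table height on the channel's centre line; z up, +y = push direction toward the plunger. Board 110 (x) x 235 (y = -115 to +120) x 12 mm, top at z = 12 mm. Two dark rails, 6 mm high, 12 mm wide, from y = -105 to +45 mm; channel between them 56 mm wide (x = -28 to +28).
- stops: The two steel stop lugs on the jig (same origin and axes as the jig), at x = +17.5 and -17.5 mm, each 11 mm wide, z = 12 to 42 mm; their faces look along the jig's -y at y = +55 mm. With the block against them the block's centre is at y = +15 mm in the jig's frame.
- stop_face (a point): Point midway between the faces of the two stop lugs: jig frame (0, 55, 32) mm. Same axes as the jig. Behind it the aluminium plunger housing, 56 mm wide, 48 mm high above the table, stands from y = 78 to 108 mm.
- plunger_nose (a point): Where the tip of the plunger's red nose (17 mm wide) stands with the spring out: jig frame (0, 35, 32) mm, 20 mm in front of the stop faces; fixed to the jig. Same axes as the jig.
- channel_start (a point): Good place to set the block down: jig frame (0, -55, 12) mm, on the board's top, in the channel, clear of the plunger. Same axes as the jig.
- plunger (a joint): Travel of the sprung plunger in m along the jig's +y: 0 = fully out, 0.020 when its nose is level with the stop faces. It pushes back with about 2 N at once and about 8 N at 0.020 (300 N/m); it springs back when let go.
- block: Loose wooden printing block, 48 (x) x 80 (y, length) x 39.5 mm high (38 mm without the thin blue relief on its dark rubber face), about 0.12 kg; origin at the centre of its underside, z up. Grip it across its 48 mm width. Either end may face the plunger.
- block_center (a point): Centre of the printing block, half-way up (20 mm above its underside). Same axes as the block.
- amber_ink: Bystander: amber ink bottle with white cap, 43 mm wide, 60 mm high, on the green mat beyond the jig; origin at the centre of its underside.
- glue: Bystander: glue stick, yellow with blue cap, standing, 26 mm wide, 89 mm high, on the green mat beyond the jig; origin at the centre of its underside.
- red_tube: Bystander: paint tube with red band, lying near the block, 36 x 115 x 21 mm; origin at the centre of its underside.
Mind the look-alikes: they are no part of the job. What is shaped like the block but turquoise is not meant.

How it is judged (in metres and radians):
On the way:
1. the block lies face up in the channel, flat on the board, with the plunger still fully out (x of block_center in the frame of jig between -0.006 and 0.006 m and z of block_center in the frame of jig between 0.028 and 0.036 m and angle between the y axis of block and the y axis of jig, either way round below 0.1 rad and angle between block's own z axis and vertical below 0.06 rad and y of block_center in the frame of jig between -0.1 and -0.008 m and value of joint plunger below 0.002 m), for 0.1 s.
At the end, for the whole second after the job is handed in: Fingers (over 2 N) hold the block at rest in the channel, face up, flat on the board (4 mm), within 6 mm of the centre line and 0.05 rad of square and level, its centre over 12 mm along jig +y, plunger in over 17.5 mm, pressing on the stops with over 1 N (x of block_center in the frame of jig between -0.006 and 0.006 m and z of block_center in the frame of jig between 0.028 and 0.036 m and angle between the y axis of block and the y axis of jig, either way round below 0.05 rad and angle between block's own z axis and vertical below 0.05 rad and y of block_center in the frame of jig above 0.012 m and value of joint plunger above 0.0175 m and contact force between block and stops above 1 N and contact force between the fingers and block above 2 N and linear speed of block below 0.01 m/s); the arm keeps its last pose, push and grip.
It fails at once if the amber ink bottle was moved by more than 20 mm or tipped (distance of amber_ink from where it was at the start of the episode above 0.02 m or angle between amber_ink's own z axis and vertical above 0.3 rad).
It fails at once if the glue stick was moved by more than 20 mm or tipped (distance of glue from where it was at the start of the episode above 0.02 m or angle between glue's own z axis and vertical above 0.3 rad).
It fails at once if the red paint tube was moved by more than 20 mm or tipped (distance of red_tube from where it was at the start of the episode above 0.02 m or angle between red_tube's own z axis and vertical above 0.3 rad).
It fails at once if the block was forced against the stops with more than 50 N (contact force between block and stops above 50 N).
It also fails if it takes over 48 s, if anything falls off the work surface, if the arm or the gripper's body presses on something with over 40 N, if the wrist force passes 120 N, or if a joint passes its speed limit or range.

## Working session

There is one attempt and no reset: what is moved stays moved. The work goes in short steps, Python scripts to look and compute and a shell command to move; the robot and the scene stay as the last step left them, time stands still between calls to the robot, and variables do not carry over. Pictures are saved under pics/ and viewed, at most 10 in all, crops included, and the job is handed in when it is done.

```bash
ls; mkdir -p pics; cat > h.py <<'E'
import numpy as np, cv2
from cell import env
def grab(n):
    c=env.read_camera(n); np.savez(''+n+'.npz',**c); return c
def load(n): return dict(np.load(''+n+'.npz'))
def RT(c): return cv2.Rodrigues(np.array(c['rvec'],float))[0], np.array(c['tvec'],float).ravel()
def K(c): return np.array([[c['fx'],0,c['cx']],[0,c['fy'],c['cy']],[0,0,1]],float), np.array([float(c['k1']),0,0,0])
def slopes(c,uv):
    k,d=K(c); return cv2.undistortPoints(np.array(uv,float).reshape(-1,1,2),k,d).reshape(-1,2)
def onplane(c,uv,z):
    R,t=RT(c); s=slopes(c,uv); r=np.c_[s,np.ones(len(s))]@R; o=-R.T@t
    return o+r*((z-o[2])/r[:,2])[:,None]
def proj(c,P):
    k,d=K(c); return cv2.projectPoints(np.array(P,float).reshape(-1,1,3),np.array(c['rvec'],float),np.array(c['tvec'],float),k,d)[0].reshape(-1,2)
def cloud(c):
    R,t=RT(c); h,w=c['depth'].shape; v,u=np.mgrid[:h,:w]
    s=slopes(c,np.c_[u.ravel(),v.ravel()]); z=c['depth'].ravel()
    return ((np.c_[s*z[:,None],z]-t)@R).reshape(h,w,3)
E
python3 - <<'E'
from h import *
for n in('top','side'):
    c=grab(n); cv2.imwrite(f'pics/{n}0.png',c['pixels']); R,t=RT(c); print(n,-R.T@t,R[2],c['fx'],c['k1'])
o=env.get_obs(); print(o, env.hold_point_z)
E
```

```text
pics
top [ 0.35513664 -0.16528096  1.22259153] [ 0.20127343 -0.02177305 -0.97929308] 441.90046267876875 -0.06519923513003675
side [0.30126448 0.57993192 0.68192346] [ 0.27334543 -0.73912533 -0.61561029] 455.5279765491888 0.053496377304582184
{'time_s': 0.1, 'qpos': array([-64.96871504,  18.43086362,  -4.01671363,  83.16741725,
         1.29655609,  78.54058653,  -3.26050292]), 'joint_velocities': array([ 0.01025168, -0.0488658 ,  0.06925595, -0.2088818 ,  0.07809292,
       -0.00624643,  0.01139798]), 'effort': array([-8.48974814e-04, -4.92566907e+01, -4.06128885e-01, -3.13398814e+01,
       -6.42128382e-02,  3.94568872e-02,  5.63352910e-05]), 'tool_pos': array([0.26652239, 0.59227287, 0.20032018]), 'tool_rot': array([-1.79906455e+02,  6.62522393e-03,  1.55779233e+02]), 'force': array([0.02641556, 0.26257998, 0.2972756 ]), 'wrist_torque': array([ 0.01357077, -0.00686996,  0.00635584]), 'grasp_force': 0.0, 'grip_width': 0.08709462914997788} 0.0187
```

View pics/top0.png

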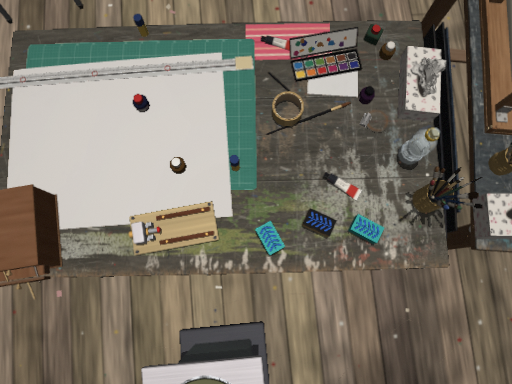

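View pics/side0.png

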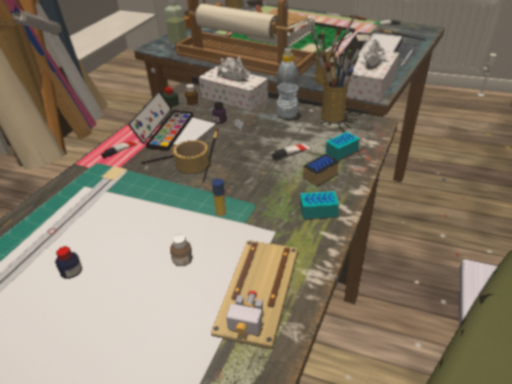

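Top view: candidates for the block are turquoise (270,237), dark face with blue relief on wood (319,221) and turquoise (366,229). By the description I choose (319,221). The jig is at (175,227) with its plunger at the left end (145,232). The amber bottle is at (177,164), the glue at (234,160) and the tube at (343,186). The side view agrees: block (320,168), jig (258,290).

```bash
python3 - <<'E'
from h import *
a=load('top');b=load('side')
ca=cv2.resize(a['pixels'][180:265,120:395],None,fx=2.9,fy=2.9,interpolation=cv2.INTER_CUBIC)
cb=cv2.resize(b['pixels'][130:230,260:400],None,fx=3,fy=3,interpolation=cv2.INTER_CUBIC)
im=np.zeros((ca.shape[0]+300,max(ca.shape[1],420),3),np.uint8);im[:ca.shape[0],:ca.shape[1]]=ca;im[ca.shape[0]:,:420]=cb
cv2.imwrite('pics/crop1.png',im);print(im.shape)
P=cloud(a)
for n,(u,v) in dict(block=(319,221),t1=(270,237),t2=(366,229),amber=(177,164),glue=(234,160),tube=(343,186),cab=(25,215),board=(185,226),mat=(60,120),wood=(290,200),robot=(220,345)).items():
    print(n,P[v-1:v+2,u-1:u+2].reshape(-1,3).mean(0).round(4))
Z=P[...,2]; m=(Z>0.03)&(a['depth']>0)
nn,lab,st,ce=cv2.connectedComponentsWithStats(m.astype(np.uint8))
for i in range(1,nn):
    if st[i,4]>25:
        q=P[lab==i]; print(st[i],q.min(0).round(3),q.max(0).round(3))
E
```

```text
(546, 798, 3)
block [ 0.4875 -0.3486  0.0398]
t1 [ 0.4576 -0.2128  0.0384]
t2 [ 0.4536 -0.4723  0.0404]
amber [0.6754 0.019  0.0646]
glue [ 0.6639 -0.1365  0.0934]
tube [ 0.5812 -0.4313  0.0168]
cab [0.5586 0.3942 0.1475]
board [0.5118 0.0156 0.0141]
mat [0.8595 0.3666 0.0047]
wood [ 0.5586 -0.2807  0.0008]
robot [ 0.1113 -0.0019 -0.5641]
[ 482    0   30  132 1097] [ 0.693 -0.959  0.03 ] [ 1.125 -0.871  0.115]
[507   0   5  75 235] [ 0.822 -0.947  0.139] [ 1.046 -0.904  0.172]
[133  14  14  19 153] [1.104 0.094 0.03 ] [1.13  0.119 0.096]
[365  24  19  18 216] [ 1.007 -0.613  0.031] [ 1.064 -0.557  0.065]
[ 289   27   69   27 1055] [ 0.988 -0.531  0.03 ] [ 1.037 -0.323  0.083]
[381  41  15  15 175] [ 0.957 -0.64   0.03 ] [ 0.996 -0.599  0.065]
[ 400   46   47   74 2770] [ 0.749 -0.758  0.03 ] [ 0.966 -0.62   0.138]
[360  86  15  15 176] [ 0.822 -0.555  0.03 ] [ 0.861 -0.515  0.065]
[273  91  30  33 330] [ 0.775 -0.341  0.03 ] [ 0.865 -0.257  0.057]
[133  94  15  16 177] [0.857 0.1   0.03 ] [0.896 0.139 0.068]
[401 128  39  34 872] [ 0.628 -0.666  0.031] [ 0.691 -0.601  0.211]
[493 143  19  31 380] [ 0.571 -0.922  0.03 ] [ 0.636 -0.831  0.187]
[230 155  10  14 117] [ 0.654 -0.15   0.031] [ 0.678 -0.125  0.097]
[170 157  16  15 193] [0.662 0.002 0.03 ] [0.704 0.043 0.068]
[ 415  166   97   73 2937] [ 0.39  -0.869  0.03 ] [ 0.571 -0.583  0.239]
[   0  184   58  115 5132] [0.354 0.362 0.03 ] [0.638 0.511 0.153]
[303 208  33  29 523] [ 0.445 -0.392  0.03 ] [ 0.525 -0.305  0.047]
[350 214  35  30 555] [ 0.414 -0.522  0.031] [ 0.497 -0.43   0.047]
[256 221  30  34 542] [ 0.412 -0.25   0.03 ] [ 0.5   -0.177  0.046]
[128 222  33  23 437] [0.473 0.081 0.03 ] [0.53  0.166 0.056]
```

View pics/crop1.png

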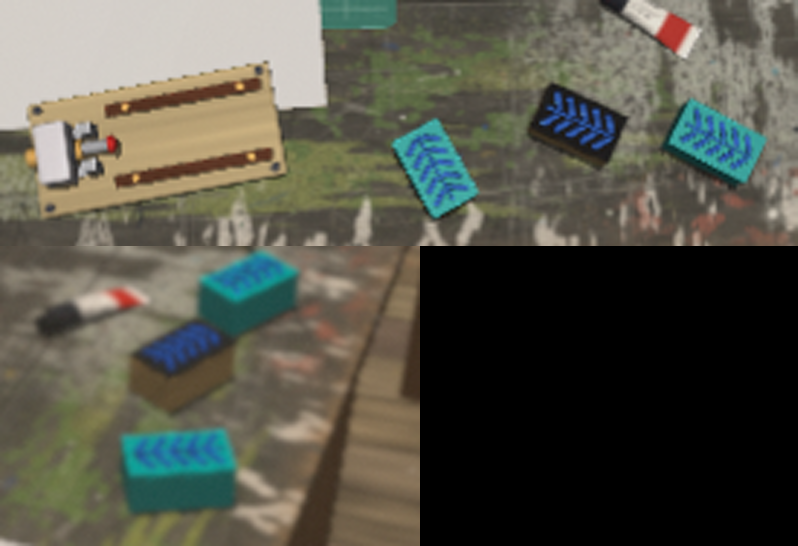

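The crop confirms it: the middle one (319,221) has a dark face with blue relief and wooden sides, and lies face up. Next I measure the block and jig poses.

```bash
cat > meas.py <<'E'
from h import *
def hsv(c): return cv2.cvtColor(c['pixels'],cv2.COLOR_BGR2HSV)
def big(m):
    n,l,s,c=cv2.connectedComponentsWithStats(m.astype(np.uint8)); i=1+np.argmax(s[1:,4]); return l==i
def rect(xy):
    (c,(w,h),_)=r=cv2.minAreaRect(np.float32(xy)*1000); B=cv2.boxPoints(r); e=[B[1]-B[0],B[2]-B[1]]
    L=max(e,key=np.linalg.norm); return np.array(c).round(1),sorted([round(w,1),round(h,1)]),round(np.degrees(np.arctan2(L[1],L[0]))%180,2)
E
python3 - <<'E'
from meas import *
a=load('top');b=load('side')
P=cloud(a);m=np.zeros(P.shape[:2],bool);m[200:242,296:340]=1
m&=(P[...,2]>0.034); m=big(m)
uv=np.argwhere(m)[:,::-1]
print('block cloud',rect(P[m][:,:2]),P[m].mean(0),np.median(P[m][:,2]))
for n,c,(u0,u1,v0,v1),z in(('top',a,(296,345,200,245),.0395),('side',b,(295,345,145,190),.0395)):
    H=hsv(c);k=np.zeros(H.shape[:2],bool);k[v0:v1,u0:u1]=1
    bl=k&(H[...,0]>105)&(H[...,0]<130)&(H[...,1]>120)
    q=onplane(c,np.argwhere(bl)[:,::-1],z);print(n,'blue',bl.sum(),rect(q[:,:2]),q[:,:2].mean(0))
    H=hsv(c)
    dk=k&((H[...,2]<55)|bl)
    q=onplane(c,np.argwhere(big(dk))[:,::-1],.038);print(n,'dark',len(q),rect(q[:,:2]))
for n,c,(u0,u1,v0,v1) in(('top',a,(120,225,195,260)),('side',b,(205,305,235,350))):
    H=hsv(c);k=np.zeros(H.shape[:2],bool);k[v0:v1,u0:u1]=1
    print(n,H[226,190] if n=='top' else H[275,265])
    t=k&(H[...,0]>10)&(H[...,0]<28)&(H[...,1]>70)&(H[...,2]>130)
    t=big(t);q=onplane(c,np.argwhere(t)[:,::-1],.012);print(n,'board',t.sum(),rect(q[:,:2]))
    r=k&(H[...,2]<125)&(H[...,1]>100)&((H[...,0]<14)|(H[...,0]>170))
    hull=np.zeros_like(t,np.uint8);cv2.fillConvexPoly(hull,cv2.convexHull(np.argwhere(t)[:,::-1].astype(np.int32)),1)
    r&=cv2.erode(hull,np.ones((3,3)))>0
    nn,l,s,ce=cv2.connectedComponentsWithStats(r.astype(np.uint8))
    for i in range(1,nn):
        if s[i,4]>40:
            q=onplane(c,np.argwhere(l==i)[:,::-1],.018);print(n,'rail',s[i,4],rect(q[:,:2]),q[:,:2].mean(0))
    o=c['pixels'].copy();o[t]=(0,255,0);o[r]=(255,0,255);cv2.imwrite(f'pics/m_{n}.png',o)
E
```

```text
block cloud (array([ 416.1, -283.5]), [86.0, 251.8], np.float32(136.14)) [ 0.48396261 -0.34803379  0.04673347] 0.03983326325894115
top blue 236 (array([ 486. , -350.3]), [37.1, 67.1], np.float32(59.4)) [ 0.4861556  -0.34982239]
top dark 542 (array([ 482. , -346.6]), [56.4, 78.9], np.float32(59.7))
side blue 183 (array([ 485.7, -351.2]), [33.2, 64.4], np.float32(58.02)) [ 0.48658124 -0.35120116]
side dark 232 (array([ 484.9, -349. ]), [40.7, 77.0], np.float32(59.59))
top [ 20  92 194]
top board 2245 (array([510.9,  48.6]), [108.7, 235.1], np.float32(95.05))
top rail 159 (array([548.6,   8.7]), [10.3, 126.5], np.float32(95.02)) [0.54829127 0.01040323]
top rail 141 (array([479.8,  13.4]), [10.3, 102.3], np.float32(95.29)) [0.47979994 0.01423589]
side [ 19 112 211]
side board 3978 (array([505.5,  48.1]), [119.3, 239.5], np.float32(94.69))
side rail 146 (array([546.9,  19.1]), [8.1, 98.3], np.float32(94.83)) [0.54690427 0.02003442]
side rail 140 (array([480.3,  12.4]), [7.4, 97.7], np.float32(95.68)) [0.47998188 0.01438722]
```

```bash
cat > go.py <<'E'
import sys; from h import *; from scipy.spatial.transform import Rotation as Ro
# python3 go.py x y z yaw : shift (cm, tool axes) and twist to that TCP pose
t=np.array([float(v) for v in sys.argv[1:4]]); yaw=float(sys.argv[4]); o=env.get_obs()
R=Ro.from_euler('xyz',o['tool_rot'],degrees=True).as_matrix()
print('dp',(R.T@(t-o['tool_pos'])*100).round(2),'twist',round((o['tool_rot'][2]-yaw+180)%360-180,2),'pos',o['tool_pos'].round(4),'rot',o['tool_rot'].round(2),'t',o['time_s'],'f',o['force'].round(1),'grip',round(o['grip_width'],4),round(float(o['grasp_force']),1))
E
python3 -m jog '[{"dp":[0,0,-5],"twist":0,"fingers":1},{"dp":[0,0,-10],"twist":0,"fingers":1},{"dp":[0,0,-10],"twist":0,"fingers":1}]'
python3 go.py 0.52 0.25 0.30 110
```

```text
time_s: 0.48
tool_pos: [0.2674, 0.5946, 0.3062]
tool_rot: [179.5, -0.0, 155.8]
force: [-0.5, 0.6, -0.3]
grip_width: 0.0867
grasp_force: 0.0
dp [-37.17 -21.07   0.44] twist 45.78 pos [0.2674 0.5946 0.3062] rot [ 1.7952e+02 -2.0000e-02  1.5578e+02] t 0.475 f [-0.5  0.6 -0.3] grip 0.0867 0.0
```

```bash
python3 -m jog '[{"dp":[-4.5,-2.5,0],"twist":6,"fingers":1},{"dp":[-9,-5,0],"twist":12,"fingers":1},{"dp":[-14,-8,0],"twist":18,"fingers":1},{"dp":[-19,-11,0],"twist":24,"fingers":1},{"dp":[-24,-14,0],"twist":30,"fingers":1},{"dp":[-29,-16.5,0],"twist":36,"fingers":1},{"dp":[-34,-19,0],"twist":42,"fingers":1},{"dp":[-37,-21,0],"twist":46,"fingers":1}]'
python3 go.py 0.486 -0.3505 0.20 59.4
```

```text
time_s: 1.48
tool_pos: [0.5192, 0.2464, 0.3001]
tool_rot: [-179.9, 0.1, 109.4]
force: [0.3, 1.1, 0.9]
grip_width: 0.0868
grasp_force: 0.0
dp [-55.17 -22.98  10.1 ] twist 50.05 pos [0.5192 0.2464 0.3001] rot [-1.7991e+02  6.0000e-02  1.0945e+02] t 1.475 f [0.3 1.1 0.9] grip 0.0868 0.0
```

```bash
python3 -m jog '[{"dp":[-5,-2,0],"twist":6,"fingers":1},{"dp":[-10,-4,0],"twist":12,"fingers":1},{"dp":[-15,-6,0],"twist":18,"fingers":1},{"dp":[-20.5,-8.5,0],"twist":24,"fingers":1},{"dp":[-26,-11,0],"twist":30,"fingers":1},{"dp":[-31,-13,0],"twist":36,"fingers":1},{"dp":[-36,-15,0],"twist":42,"fingers":1},{"dp":[-40,-17,0],"twist":47,"fingers":1}]'
python3 go.py 0.486 -0.3505 0.12 59.4
```

```text
time_s: 2.48
tool_pos: [0.4928, -0.1858, 0.3008]
tool_rot: [-180.0, -0.0, 62.6]
force: [0.6, 0.6, 0.6]
grip_width: 0.087
grasp_force: 0.0
dp [-14.94   6.98  18.07] twist 3.2 pos [ 0.4928 -0.1858  0.3008] rot [-1.7997e+02 -2.0000e-02  6.2600e+01] t 2.475 f [0.6 0.6 0.6] grip 0.087 0.0
```

```bash
python3 -m jog '[{"dp":[-5,2.3,2],"twist":1.5,"fingers":1},{"dp":[-10,4.6,6],"twist":3,"fingers":1},{"dp":[-15,7,11],"twist":3,"fingers":1},{"dp":[-15,7,15],"twist":3,"fingers":1},{"dp":[-15,7,18],"twist":3,"fingers":1},{"dp":[-15,7,18],"twist":3,"fingers":1},{"dp":[-15,7,18],"twist":3,"fingers":1}]'
python3 go.py 0.486 -0.3505 0.011 59.4
python3 - <<'E'
from meas import *
c=grab('side');cv2.imwrite('pics/side2.png',cv2.resize(c['pixels'][60:240,220:420],None,fx=3,fy=3))
E
```

```text
time_s: 3.35
tool_pos: [0.488, -0.3497, 0.1224]
tool_rot: [179.9, -0.0, 59.8]
force: [0.2, -0.9, -0.3]
grip_width: 0.0866
grasp_force: 0.0
dp [-0.17 -0.15 11.14] twist 0.43 pos [ 0.488  -0.3497  0.1224] rot [ 1.7991e+02 -3.0000e-02  5.9830e+01] t 3.35 f [ 0.2 -0.9 -0.3] grip 0.0866 0.0
```

View pics/side2.png

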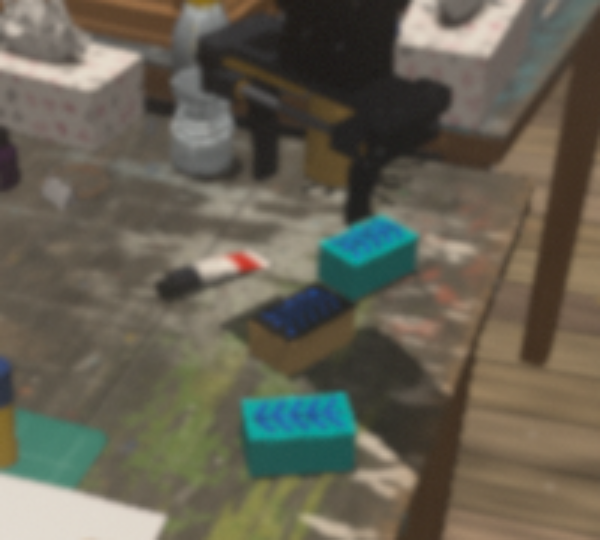

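Gripper is above the block, with the fingers either side of it and clear of the tube and turquoise blocks (block at crop pixel (300,330)). Descending.

```bash
python3 -m jog '[{"dp":[-0.17,-0.15,3],"twist":0.4,"fingers":1},{"dp":[-0.17,-0.15,6],"twist":0.4,"fingers":1},{"dp":[-0.17,-0.15,9],"twist":0.4,"fingers":1},{"dp":[-0.17,-0.15,10.5],"twist":0.4,"fingers":1},{"dp":[-0.17,-0.15,11.2],"twist":0.4,"fingers":1},{"dp":[-0.17,-0.15,11.2],"twist":0.4,"fingers":1},{"dp":[-0.17,-0.15,11.2],"twist":0.4,"fingers":1}]' 25
python3 go.py 0.486 -0.3505 0.010 59.4
```

```text
time_s: 4.28
tool_pos: [0.4856, -0.3512, 0.0104]
tool_rot: [179.9, -0.0, 59.4]
force: [0.2, 0.2, 0.0]
grip_width: 0.0873
grasp_force: 0.0
dp [ 0.08 -0.    0.04] twist -0.02 pos [ 0.4856 -0.3512  0.0104] rot [ 1.7988e+02 -1.0000e-02  5.9380e+01] t 4.275 f [0.2 0.2 0. ] grip 0.0873 0.0
```

```bash
python3 -m jog '[{"dp":[0,0,0],"twist":0,"fingers":0.62},{"dp":[0,0,0],"twist":0,"fingers":0.6},{"dp":[0,0,0],"twist":0,"fingers":0.55},{"dp":[0,0,0],"twist":0,"fingers":0.5},{"dp":[0,0,0],"twist":0,"fingers":0.4},{"dp":[0,0,0],"twist":0,"fingers":0.3},{"dp":[0,0,0],"twist":0,"fingers":0.3},{"dp":[0,0,0],"twist":0,"fingers":0.3}]' 30
python3 -m jog '[{"dp":[0,0,-2],"twist":0,"fingers":0.3},{"dp":[0,0,-5],"twist":0,"fingers":0.3},{"dp":[0,0,-10],"twist":0,"fingers":0.3},{"dp":[0,0,-13],"twist":0,"fingers":0.3},{"dp":[0,0,-15],"twist":0,"fingers":0.3},{"dp":[0,0,-15],"twist":0,"fingers":0.3},{"dp":[0,0,-15],"twist":0,"fingers":0.3}]'
python3 go.py 0.486 -0.3505 0.150 59.4
python3 - <<'E'
from meas import *
c=grab('side');cv2.imwrite('pics/side3.png',cv2.resize(c['pixels'][40:220,220:420],None,fx=3,fy=3))
E
```

```text
time_s: 5.28
tool_pos: [0.4849, -0.3506, 0.0093]
tool_rot: [180.0, -0.0, 59.4]
force: [0.3, 0.3, -0.0]
grip_width: 0.0476
grasp_force: 30.0
time_s: 6.15
tool_pos: [0.4842, -0.3499, 0.158]
tool_rot: [-179.9, -0.0, 59.4]
force: [-0.3, 0.4, -0.7]
grip_width: 0.0475
grasp_force: 30.0
dp [0.05 0.19 0.8 ] twist -0.02 pos [ 0.4842 -0.3499  0.158 ] rot [-1.7988e+02 -1.0000e-02  5.9380e+01] t 6.15 f [-0.3  0.4 -0.7] grip 0.0475 30.0
```

View pics/side3.png

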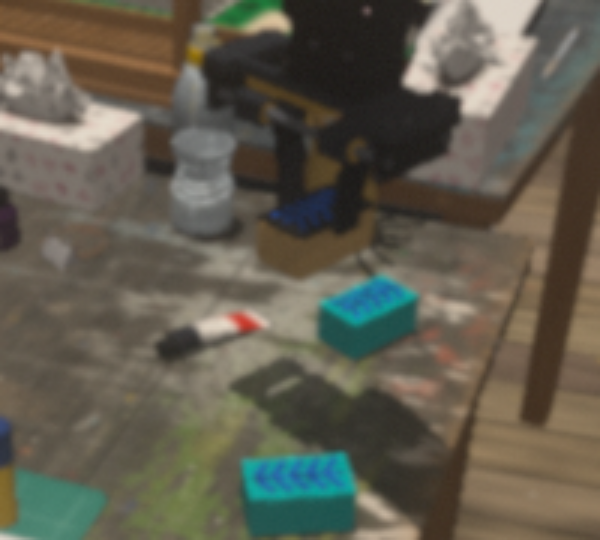

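Block is lifted and held level (crop (315,235)). Next, over the channel.

```bash
python3 go.py 0.516 -0.0087 0.12 95.05
```

```text
dp [ 30.99 -14.61   3.81] twist -35.67 pos [ 0.484  -0.3498  0.1577] rot [-179.84    0.     59.38] t 6.2 f [ 0.2 -0.1 -0.8] grip 0.0478 30.0
```

```bash
python3 -m jog '[{"dp":[3,-1.4,0],"twist":-4,"fingers":0.3},{"dp":[8,-3.8,0],"twist":-9,"fingers":0.3},{"dp":[13,-6,0],"twist":-15,"fingers":0.3},{"dp":[18,-8.5,0],"twist":-21,"fingers":0.3},{"dp":[23,-11,0],"twist":-27,"fingers":0.3},{"dp":[28,-13.2,1],"twist":-33,"fingers":0.3},{"dp":[31,-14.6,2.5],"twist":-35.7,"fingers":0.3},{"dp":[31,-14.6,3.8],"twist":-35.7,"fingers":0.3}]'
python3 -m jog '[{"dp":[0,0,1],"twist":0,"fingers":0.3},{"dp":[0,0,3],"twist":0,"fingers":0.3},{"dp":[0,0,5],"twist":0,"fingers":0.3},{"dp":[0,0,5],"twist":0,"fingers":0.3},{"dp":[0,0,5],"twist":0,"fingers":0.3}]'
python3 go.py 0.516 -0.0087 0.0215 95.05
python3 - <<'E'
from meas import *
c=grab('top');s=grab('side')
A=cv2.resize(c['pixels'][180:260,110:230],None,fx=4,fy=4);B=cv2.resize(s['pixels'][200:350,200:320],None,fx=2.6,fy=2.6)
im=np.zeros((390,800,3),np.uint8);im[:320,:480]=A;im[:390,480:480+312]=B;cv2.imwrite('pics/p4.png',im)
E
```

```text
time_s: 7.2
tool_pos: [0.5163, -0.0069, 0.1191]
tool_rot: [-179.9, 0.0, 95.3]
force: [-0.9, -0.8, -0.9]
grip_width: 0.0477
grasp_force: 30.0
time_s: 7.82
tool_pos: [0.5175, -0.0108, 0.0717]
tool_rot: [180.0, 0.0, 94.9]
force: [-0.1, 0.3, 0.1]
grip_width: 0.0475
grasp_force: 30.0
dp [ 0.22 -0.14  5.02] twist -0.1 pos [ 0.5175 -0.0108  0.0717] rot [1.7996e+02 3.0000e-02 9.4950e+01] t 7.825 f [-0.1  0.3  0.1] grip 0.0475 30.0
```

View pics/p4.png

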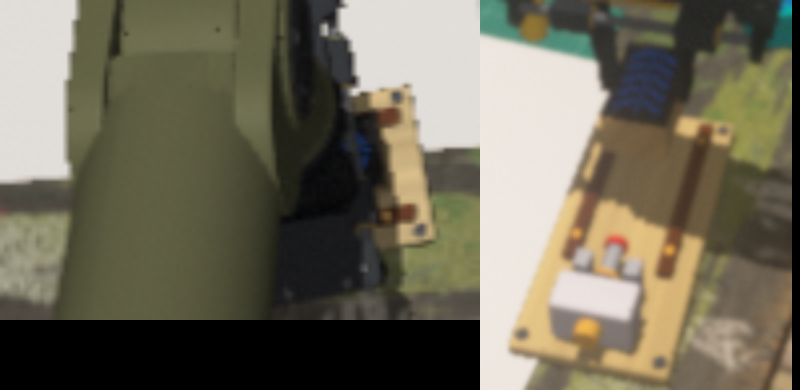

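The side crop shows the block above the channel, aligned with the rails, with the plunger well ahead at (615,245). Lowering.

```bash
python3 -m jog '[{"dp":[0.1,-0.1,1],"twist":-0.1,"fingers":0.3},{"dp":[0.1,-0.1,2],"twist":-0.1,"fingers":0.3},{"dp":[0.1,-0.1,3],"twist":-0.1,"fingers":0.3},{"dp":[0.1,-0.1,4],"twist":-0.1,"fingers":0.3},{"dp":[0.1,-0.1,4.5],"twist":-0.1,"fingers":0.3},{"dp":[0.1,-0.1,4.7],"twist":-0.1,"fingers":0.3},{"dp":[0.1,-0.1,4.7],"twist":-0.1,"fingers":0.3},{"dp":[0.1,-0.1,4.7],"twist":-0.1,"fingers":0.3}]'
python3 go.py 0.516 -0.0087 0.0215 95.05
python3 - <<'E'
from meas import *
s=grab('side');H=hsv(s)
m=(H[...,0]>105)&(H[...,0]<130)&(H[...,1]>120);m[:150]=0;m[330:]=0;m[:,:230]=0;m[:,:]=big(m[:,:])
q=onplane(s,np.argwhere(m)[:,::-1],.053);print('relief',m.sum(),rect(q[:,:2]),q.mean(0))
J=np.array([.5112,.0461]);n=np.array([.9961,.088]);y=np.array([-.088,.9961]);c=q[:,:2].mean(0)-J;print('jig xy mm',c@n*1e3,c@y*1e3)
cv2.imwrite('pics/p5.png',cv2.resize(s['pixels'][180:340,200:330],None,fx=3.5,fy=3.5))
E
```

```text
time_s: 8.93
tool_pos: [0.5164, -0.0085, 0.0246]
tool_rot: [180.0, -0.0, 95.2]
force: [0.3, 0.7, -0.8]
grip_width: 0.0474
grasp_force: 30.0
dp [-0.01 -0.04  0.31] twist 0.13 pos [ 0.5164 -0.0085  0.0246] rot [ 1.7996e+02 -1.0000e-02  9.5180e+01] t 8.925 f [ 0.3  0.7 -0.8] grip 0.0474 30.0
relief 2 (array([ 465.2, -181. ]), [0.0, 2.2], np.float32(17.7)) [ 0.46523553 -0.1809732   0.053     ]
jig xy mm -65.76765424610552 -222.14273694929219
```

View pics/p5.png

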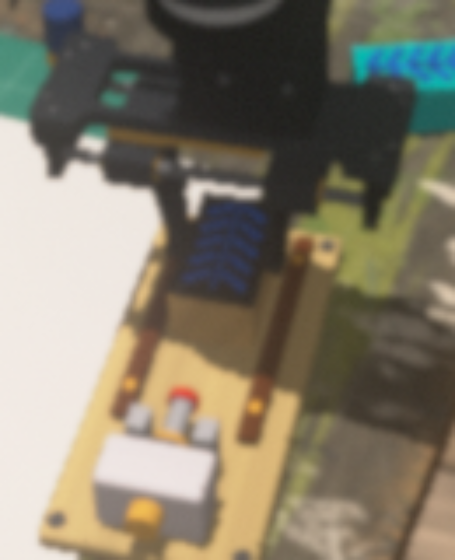

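The block is centred between the rails (crop (215,270)), about 3 mm above the board. Next I set it down.

```bash
python3 -m jog '[{"dp":[0,-0.04,0.1],"twist":0.1,"fingers":0.3},{"dp":[0,-0.04,0.2],"twist":0.1,"fingers":0.3},{"dp":[0,-0.04,0.3],"twist":0.1,"fingers":0.3},{"dp":[0,-0.04,0.3],"twist":0.1,"fingers":0.3},{"dp":[0,-0.04,0.3],"twist":0.1,"fingers":0.3}]'
python3 go.py 0.516 -0.0087 0.0215 95.05
```

```text
time_s: 9.6
tool_pos: [0.5156, -0.0086, 0.0212]
tool_rot: [180.0, -0.0, 95.1]
force: [-0.5, -0.6, -0.7]
grip_width: 0.0473
grasp_force: 30.0
dp [-0.01  0.04 -0.03] twist 0.02 pos [ 0.5156 -0.0086  0.0212] rot [180.    -0.    95.07] t 9.6 f [-0.5 -0.6 -0.7] grip 0.0473 30.0
```

```bash
for i in 1 2; do python3 -m jog '[{"dp":[0,0,0.05],"twist":0,"fingers":0.3},{"dp":[0,0,0.05],"twist":0,"fingers":0.3},{"dp":[0,0,0.05],"twist":0,"fingers":0.3}]' | grep -E 'pos|force'; done
python3 go.py 0.516 -0.0087 0.0215 95.05
```

```text
tool_pos: [0.5157, -0.0086, 0.0212]
force: [-2.9, -0.1, 5.1]
grasp_force: 30.0
tool_pos: [0.5156, -0.0085, 0.0211]
force: [-4.0, -0.1, 9.7]
grasp_force: 30.0
dp [-0.02  0.03 -0.04] twist 0.02 pos [ 0.5156 -0.0085  0.0211] rot [-1.7999e+02 -3.0000e-02  9.5070e+01] t 10.35 f [-4.  -0.1  9.7] grip 0.0475 30.0
```

Seated on the board (about 10 N down). I ease the pressure, then slide most of the way.

```bash
python3 -m jog '[{"dp":[0,0,-0.06],"twist":0,"fingers":0.3},{"dp":[0,0,-0.06],"twist":0,"fingers":0.3},{"dp":[0.5,0,-0.06],"twist":0,"fingers":0.3},{"dp":[1.2,0,-0.06],"twist":0,"fingers":0.3},{"dp":[2,0,-0.06],"twist":0,"fingers":0.3},{"dp":[3,0,-0.06],"twist":0,"fingers":0.3},{"dp":[4,0,-0.06],"twist":0,"fingers":0.3},{"dp":[4,0,-0.06],"twist":0,"fingers":0.3}]' 40
python3 go.py 0.5099 0.0610 0.0212 95.05
```

```text
time_s: 11.35
tool_pos: [0.5124, 0.0334, 0.0212]
tool_rot: [180.0, -0.1, 95.2]
force: [0.5, 0.3, 4.8]
grip_width: 0.0472
grasp_force: 40.0
dp [2.77 0.   0.  ] twist 0.12 pos [0.5124 0.0334 0.0212] rot [ 1.7995e+02 -8.0000e-02  9.5170e+01] t 11.35 f [0.5 0.3 4.8] grip 0.0472 40.0
```

```bash
python3 -m jog '[{"dp":[0.4,0,0],"twist":0.1,"fingers":0.3},{"dp":[0.8,0,0],"twist":0.1,"fingers":0.3},{"dp":[1.2,0,0],"twist":0.1,"fingers":0.3},{"dp":[1.6,0,0],"twist":0.1,"fingers":0.3},{"dp":[1.9,0,0],"twist":0.1,"fingers":0.3},{"dp":[2.2,0,0],"twist":0.1,"fingers":0.3},{"dp":[2.2,0,0],"twist":0.1,"fingers":0.3},{"dp":[2.2,0,0],"twist":0.1,"fingers":0.3}]'
python3 go.py 0.5099 0.0610 0.0212 95.05
```

```text
time_s: 12.35
tool_pos: [0.5107, 0.051, 0.0212]
tool_rot: [180.0, 0.2, 94.9]
force: [1.0, -8.6, 5.6]
grip_width: 0.0475
grasp_force: 40.0
dp [ 1.    0.01 -0.  ] twist -0.13 pos [0.5107 0.051  0.0212] rot [1.7995e+02 1.7000e-01 9.4920e+01] t 12.35 f [ 1.  -8.6  5.6] grip 0.0475 40.0
```

```bash
for i in 1 2 3 4 5; do python3 -m jog '[{"dp":[0.1,0,0],"twist":0,"fingers":0.3},{"dp":[0.2,0,0],"twist":0,"fingers":0.3},{"dp":[0.2,0,0],"twist":0,"fingers":0.3}]' | grep -E 'pos|rot|force: \['; done
python3 go.py 0.5099 0.0610 0.0212 95.05
```

```text
tool_pos: [0.5106, 0.0522, 0.0212]
tool_rot: [180.0, 0.2, 94.9]
force: [1.2, -9.2, 6.3]
tool_pos: [0.5104, 0.0538, 0.0212]
tool_rot: [180.0, 0.2, 94.9]
force: [0.2, -9.6, 5.8]
tool_pos: [0.5102, 0.0555, 0.0212]
tool_rot: [180.0, 0.3, 94.9]
force: [1.0, -9.6, 6.9]
tool_pos: [0.5101, 0.0572, 0.0212]
tool_rot: [180.0, 0.3, 94.9]
force: [1.9, -12.0, 7.0]
tool_pos: [0.51, 0.0588, 0.0212]
tool_rot: [180.0, 0.3, 94.9]
force: [1.3, -11.9, 7.1]
dp [0.22 0.01 0.  ] twist -0.19 pos [0.51   0.0588 0.0212] rot [179.97   0.3   94.86] t 14.225 f [  1.3 -11.9   7.1] grip 0.0475 40.0
```

```bash
for i in 1 2 3 4; do python3 -m jog '[{"dp":[0.1,0,0],"twist":-0.05,"fingers":0.3},{"dp":[0.1,0,0],"twist":-0.05,"fingers":0.3}]' | grep -E 'pos|rot|force: \['; done
python3 go.py 0.5099 0.0610 0.0212 95.05
```

```text
tool_pos: [0.5099, 0.0593, 0.0212]
tool_rot: [180.0, 0.3, 94.9]
force: [0.8, -12.3, 6.8]
tool_pos: [0.51, 0.0594, 0.0212]
tool_rot: [180.0, 0.4, 94.9]
force: [0.5, -14.4, 6.7]
tool_pos: [0.51, 0.0594, 0.0212]
tool_rot: [180.0, 0.5, 95.0]
force: [1.2, -15.9, 8.1]
tool_pos: [0.51, 0.0595, 0.0212]
tool_rot: [180.0, 0.5, 95.0]
force: [1.7, -17.2, 8.1]
dp [0.15 0.   0.  ] twist -0.07 pos [0.51   0.0595 0.0212] rot [179.96   0.53  94.98] t 15.225 f [  1.7 -17.2   8.1] grip 0.0477 40.0
```

Motion has stopped at 0.0594 while the force keeps rising, so that is stop contact. I add a little push, let it settle and look.

```bash
python3 -m jog '[{"dp":[0.1,0,0],"twist":0,"fingers":0.3},{"dp":[0.2,0,0],"twist":0,"fingers":0.3},{"dp":[0.2,0,0],"twist":0,"fingers":0.3},{"dp":[0.2,0,0],"twist":0,"fingers":0.3},{"dp":[0.2,0,0],"twist":0,"fingers":0.3},{"dp":[0.2,0,0],"twist":0,"fingers":0.3},{"dp":[0.2,0,0],"twist":0,"fingers":0.3}]'
python3 - <<'E'
from meas import *
s=grab('side');cv2.imwrite('pics/p6.png',cv2.resize(s['pixels'][200:350,200:320],None,fx=4,fy=4,interpolation=cv2.INTER_CUBIC))
print(env.get_obs()['joint_velocities'].round(2))
E
```

```text
time_s: 16.1
tool_pos: [0.51, 0.0594, 0.0213]
tool_rot: [180.0, 0.7, 94.9]
force: [1.6, -22.9, 7.9]
grip_width: 0.0475
grasp_force: 40.0
[ 0.08  0.04  0.1  -0.06 -0.01 -0.04 -0.02]
```

View pics/p6.png

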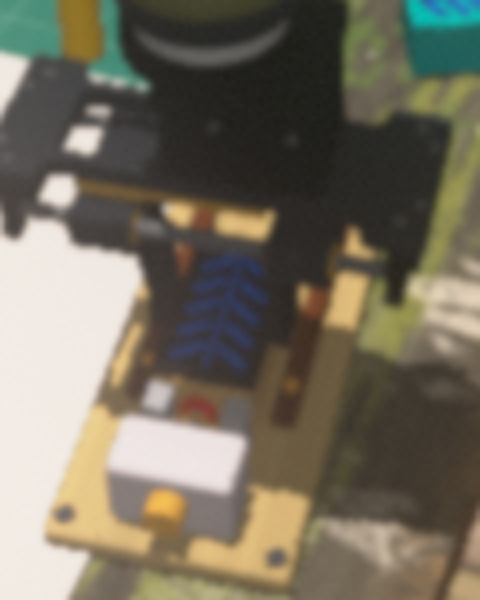

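The block's end meets both lugs (crop (157,393) and (235,405)), with the red nose level between them at (200,408). It sits flat between the rails and the glue is untouched. Handing in.

```bash
python3 -c "
from cell import env; print(env.sign_off())"
```

```text
the job is handed in; nothing more can be done
None
```

The printing block is carved face up in the channel, held at 40 N with its end against both steel stops and the plunger in; I handed the job in at about 16 s, and no pass or fail result came back.

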